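Lay the standing box down in the desk tray

ROBOT

A 6-joint arm with a two-finger parallel gripper is mounted at the origin on the work surface; the furniture and walls round the work are solid. World frame = base frame: x ahead of the robot, y to its left, z up, the work surface at z = 0. Lengths are in m, angles in rad, forces in N, time in s.
With the tool pointing down it reaches from about 0.35 to 0.975 m from the base axis. Payload 7.1 kg.
Tool frame: the origin (TCP) lies midway between the tips of the shut fingers; the grasp point (between the pads) lies 19 mm behind it; z points along the fingers, y is the line along which they close (so a half turn about z gives the same grasp; the last joint's range is limited). The gripper opens to 88 mm and grips with 3 to 60 N. Pads are 20 mm wide; open, the fingers measure 115 mm over their backs; the gripper's body (75 mm by 178 mm) begins 61 mm behind the grasp point.
Start: joints at [-1.192, 0.423, 1.63, -0, 1.089, -0.019], TCP at [0.242, -0.576, 0.223] pointing down, gripper open.
Joint ranges: [-3, 3], [-0.9, 2.11], [0.09, 2.58], [-1.31, 4.45], [0.11, 2.69], [-2.54, 2.54]. Speed limits (rad/s): [2.39, 2.39, 3.01, 3.14, 3.14, 3.14].

INTERFACE

Orientations are given as a unit quaternion [w, x, y, z].
In Python, from station import manip, kin, viewer, nets gives the robot as it stands. Calls block until the motion is done:
- manip.move_pose(position, orientation): joint-space move of the TCP to a pose.
- manip.movel(position, frame=None, v=0.15, until_force=None): straight line of the TCP; frame=None keeps the orientation; v is the mean speed in m/s. With until_force (N) it stops when the force on the tool has changed by that much, and returns True; else False.
- manip.movej(angles): joint-space move.
- manip.command_gripper(opening): opening from 0.0 (shut) to 1.0 (fully open); the grip force is fixed at half the most; returns when the fingers have stopped.
- manip.wait(seconds).
- kin.inverse_kinematics(position, orientation): joint angles nearest the present ones, or None.
- viewer.read_camera(name): name is "scene" or "top" or "wrist"; returns the picture (400x640x3 uint8, red, green, blue); there is no depth.
- viewer.camera_info(name): a dict with "intrinsics" (3x3 intrinsics, pixels), "T" (4x4, takes a point from camera to world coordinates); the wrist camera has in their place "tool_from_camera" (4x4, takes a point from camera to tool coordinates, whose origin is the TCP and whose axes are the flange's). Camera axes: x right, y up, looking along -z (the intrinsics and any distortion apply to the point x, -y, -z); pixel columns grow to the right and rows downward; lengths in m; the calibration is good to about 2 mm. A picture is of the moment at which its call begins: read the wrist's pose just before it. camera_info takes no time and is no camera call.
A pose or a line that the arm cannot do raises manip.MotionError and nothing moves.
- manip.job_done(): hands the job in; it is judged then, once.
Trained networks look in the newest picture that a camera, given by its name, has taken for a name from the list of things; names that differ only in an ending like _2 or _b are one class to them, and where a whole thing is asked for, a point or a joint stands for the part that bears it (a point fixed in the world has none). Each returns a list of dicts, best first, with "conf" (0 to 1); they miss things now and then, are a little off and sometimes report something else, mostly with a low value. They report only what shows in the picture. A call takes as long as a camera call.
- nets.recognise(camera, query): "bbox" ([centre column, centre row, width, height] in pixels, round what is visible of it).
Readings, each from a call of its own:
- manip.get_time(): time.
- manip.get_joint_pos(): joint angles.
- manip.get_qvel(): joint speeds.
- manip.get_effort(): joint torques, N m.
- manip.get_tcp_pos(): TCP position.
- manip.get_ee_rot(): TCP orientation.
- manip.get_ft_force(): force on the tool from outside, world axes, zero at the start.
- manip.get_ft_torque(): the same for the moment, N m.
- manip.get_grip_width(): opening from 0.0 (shut) to 1.0 (fully open).
- manip.get_finger_force(): force on a finger pad.
Only numpy, scipy, OpenCV 4.12 (cv2) and the standard library are available. Lean on these libraries where they do the work, as an engineer would, in place of code of your own. Each camera call takes 0.05 s, during which the arm holds its last target. There are 200 camera calls.

TASK

A small carton stands on its end in the wide bay of the desk tray on the low riser. Without gripping or lifting it, push it near its top with the fingertips so that it tips over toward the empty length of the bay and lies flat on the bay's floor; then push it along the bay until its leading end (the former top) is flush against the far end wall. Leave the eraser, the USB stick, the binder clip and the glue stick where they are, and finish clear of everything.

Things in the scene. Friction and masses are not known exactly. Their poses are not given: they have to be found in the camera images.
- tray: Fixed grey desk tray with two parallel bays, on a low wooden riser whose top is 60 mm above the desk. Origin on the riser under the centre of the wide bay; x runs along the bays from the end where the carton stands to the far end, z up. Wide bay inside: x -112.5 to 112.5 mm, y -36 to 36 mm; floor 5 mm and wall tops 20 mm above the riser, walls 4 mm thick. Narrow bay: 36 mm wide, mid y = -58 mm.
- bay_end (a point): Middle of the inner face of the wide bay's far end wall, at floor height; axes as the tray's.
- supply_box: Loose closed carton 55 x 120 x 40 mm (own x, y, z; origin at the centre of a 55 x 120 face, z into the carton), 80 to 170 g. Starts standing on end in the wide bay, y up, z to the near end wall: 40 mm deep along the bay, top 125 mm above the riser, near face 12 to 32 mm from that wall. Pushed near the top it pivots on its lower far edge and falls by itself once tilted 20 degrees.
- box_centre (a point): Centre of the carton; 65 mm above the riser while it stands, 25 mm when it lies flat in the bay.
- box_top (a point): Centre of the carton's 55 x 40 mm top end; axes as the carton's (y points out of this end, up at the start). This end must finish against the far end wall.
- eraser: Loose eraser 22 x 55 x 12 mm in the narrow bay; origin at the centre of its underside. Leave alone.
- usb_stick: Loose USB stick 18 x 51 x 8 mm in the narrow bay; origin at the centre of its underside. Leave alone.
- binder_clip: Loose binder clip 14 x 25 x 22 mm in the narrow bay; origin at the centre of its underside. Leave alone.
- glue_stick: Loose glue stick, 28 mm across and 94 mm tall, standing on the riser to the left of the tray; origin at the centre of its underside. Leave alone.

How it is judged:
On the way, in this order (a step that is already met when the one before it is completed fails the run):
1. the carton has been tipped over and lies flat in the wide bay (angle between box_top's own y axis and vertical between 1.49 and 1.65 rad and height (world z) of box_centre below 0.089 m and y of box_centre in the frame of tray between -0.012 and 0.012 m), for 0.2 s.
2. the lying carton has been pushed until its former top is flush against the far end wall (all of step 1 and x of box_top in the frame of tray above 0.1065 m and angle between the y axis of box_top and the x axis of tray, either way round below 0.15 rad), for 0.2 s.
At the end, for the whole second after the job is handed in: The carton lies flat and at rest on the wide bay's floor, within 12 mm of its middle line and 0.15 rad of its direction, the centre of its former top end within 6 mm of the far end wall; eraser, USB stick, binder clip and glue stick are within 20 mm of where they were (all of step 2 and linear speed of supply_box below 0.01 m/s and distance of each of eraser, usb_stick, binder_clip, glue_stick from where it was at the start of the episode below 0.02 m); the robot touches nothing.
It fails at once if the carton is lifted (its centre rises more than about 15 mm above its standing height, or more than 15 mm off its lying height once it is over) (height (world z) of box_centre above 0.14 m or (height (world z) of box_centre above 0.1 m and angle between box_top's own y axis and vertical above 1.4 rad)).
It fails at once if the eraser, USB stick, binder clip or glue stick is moved by more than 20 mm (distance of any of eraser, usb_stick, binder_clip, glue_stick from where it was at the start of the episode above 0.02 m).
It also fails if it takes over 40 s, if anything falls off the work surface, if the arm or the gripper's body presses on something with over 40 N, if the wrist force passes 120 N, or if a joint passes its speed limit or range.

## Working session

There is one attempt and no reset: what is moved stays moved. The work goes in short steps, each a Python script; the robot and the scene stay as the last script left them, time stands still between calls to the robot, and variables do not carry over. Pictures are saved under pics/ and viewed, at most 10 in all, crops included, and the job is handed in when it is done.

```bash
ls; mkdir -p pics; python3 - <<'E'
from station import manip, kin, viewer, nets
import cv2, numpy as np
np.set_printoptions(precision=4,suppress=True)
for c in ("scene","top"):
    im=viewer.read_camera(c); cv2.imwrite(f"pics/{c}0.png",im[:,:,::-1])
    i=viewer.camera_info(c); print(c,i)
    for q in ("tray","supply_box","glue_stick","box_top","eraser","usb_stick","binder_clip"):
        print(q,[(np.round(d["bbox"],1).tolist(),round(d["conf"],2)) for d in nets.recognise(c,q)][:2])
print(manip.get_time())
E
```

```text
pics
station.py
scene {'intrinsics': array([[481.6507,   0.    , 314.2717],
       [  0.    , 481.6507, 206.259 ],
       [  0.    ,   0.    ,   1.    ]]), 'T': array([[-0.8875,  0.3144, -0.3369,  0.2006],
       [-0.4608, -0.5993,  0.6546,  0.9326],
       [ 0.0039,  0.7362,  0.6768,  0.9358],
       [ 0.    ,  0.    ,  0.    ,  1.    ]])}
tray [([335.9, 204.1, 84.5, 69.4], 0.77)]
supply_box [([343.3, 210.1, 25.4, 54.5], 0.96)]
glue_stick [([244.1, 263.1, 15.5, 35.0], 0.79)]
box_top [([345.8, 208.2, 29.6, 51.8], 0.69), ([336.2, 205.4, 83.9, 64.1], 0.46)]
eraser [([365.4, 214.3, 10.5, 18.8], 0.5)]
usb_stick []
binder_clip [([332.4, 182.8, 5.5, 7.3], 0.49)]
top {'intrinsics': array([[510.5461,   0.    , 321.5232],
       [  0.    , 510.5461, 195.8992],
       [  0.    ,   0.    ,   1.    ]]), 'T': array([[ 0.0143,  0.9829, -0.1834,  0.4233],
       [-0.9999,  0.0147,  0.0009,  0.1534],
       [ 0.0036,  0.1833,  0.983 ,  1.1422],
       [ 0.    ,  0.    ,  0.    ,  1.    ]])}
tray [([364.3, 213.1, 108.2, 120.3], 0.76)]
supply_box [([337.8, 231.9, 34.9, 37.0], 0.81)]
glue_stick [([216.9, 171.9, 16.1, 20.6], 0.5)]
box_top [([338.1, 232.3, 29.2, 31.6], 0.95)]
eraser [([361.1, 246.7, 19.3, 23.6], 0.8)]
usb_stick [([385.6, 212.4, 19.5, 19.4], 0.49)]
binder_clip [([398.0, 191.4, 7.7, 10.7], 0.4)]
0.8
```

```bash
python3 - <<'E'
import cv2
a=cv2.imread("pics/top0.png")[120:300,190:450]; cv2.imwrite("pics/top0c.png",cv2.resize(a,None,fx=3,fy=3,interpolation=cv2.INTER_CUBIC))
E
```

```text
(no output)
```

View pics/top0c.png

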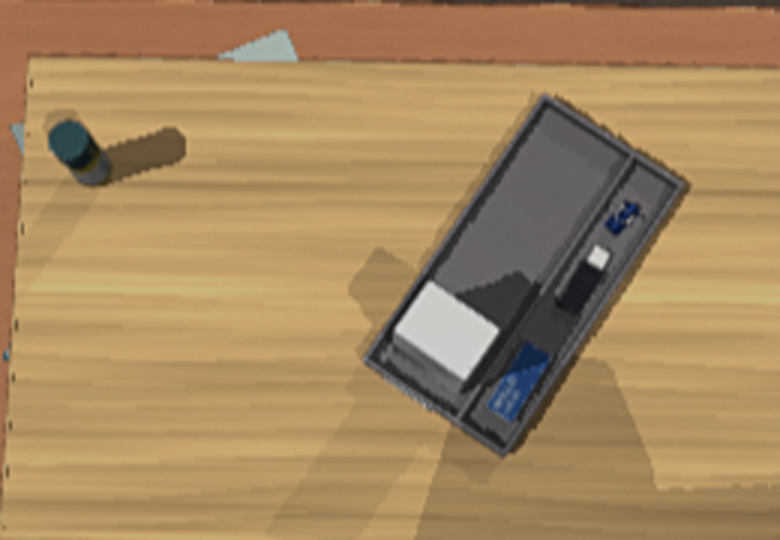

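View pics/scene0.png

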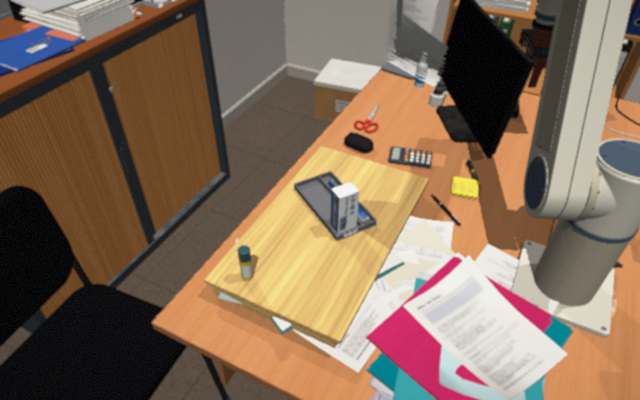

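The top view shows the carton standing at the lower-left end of the tray. In the crop, the tray's outer corners are at (545,96), (688,185), (507,455) and (365,360). The carton's top corners are at (430,282), (498,330), (465,380) and (393,333). The scene view agrees, and the far bay is empty.

```bash
cat > h.py <<'E'
import numpy as np
from scipy.optimize import least_squares
def proj(P,K,T):
    p=(np.asarray(P)-T[:3,3])@T[:3,:3]; p=p*[1,-1,-1]; q=p@K.T; return q[:,:2]/q[:,2:]
def ray(uv,K,T,z):
    uv=np.atleast_2d(uv); d=np.c_[uv,np.ones(len(uv))]@np.linalg.inv(K).T*[1,-1,-1]@T[:3,:3].T
    o=T[:3,3]; return o+d*((z-o[2])/d[:,2])[:,None]
def R2(a): return np.array([[np.cos(a),-np.sin(a)],[np.sin(a),np.cos(a)]])
def fit(L,W):  # x,y,yaw: L local pts, W world pts
    f=lambda p:(L@R2(p[2]).T+p[:2]-W).ravel()
    d=W[0]-W[-1]; r=least_squares(f,[*W.mean(0),np.arctan2(d[1],d[0])]); return r.x,f(r.x).reshape(-1,2)
TR=np.array([[116.5,40],[116.5,-80],[-116.5,-80],[-116.5,40]])/1e3
BX=np.array([[20,27.5],[20,-27.5],[-20,-27.5],[-20,27.5]])/1e3
def tool_q(yaw):  # tool down, tool y axis across the bay (tool x along/against bay)
    from scipy.spatial.transform import Rotation as R
    c,s=np.cos(yaw),np.sin(yaw)
    q=R.from_matrix(np.array([[c,s,0],[s,-c,0],[0,0,-1.]])).as_quat(); return q[[3,0,1,2]]
E
python3 - <<'E'
from station import manip,kin,viewer
from h import *
np.set_printoptions(precision=4,suppress=True)
i=viewer.camera_info("top");K,T=i["intrinsics"],i["T"]
tc=np.array([[545,96],[688,185],[507,455],[365,360]])/3+[190,120]
bc=np.array([[430,282],[498,330],[465,380],[393,333]])/3+[190,120]
t,r=fit(TR,ray(tc,K,T,.08)[:,:2]);print(t,r*1e3)
b,r=fit(BX,ray(bc,K,T,.185)[:,:2]);print(b,r*1e3)
print("box in tray",(b[:2]-t[:2])@R2(t[2]),b[2]-t[2])
print(viewer.camera_info("wrist"))
print(manip.get_ee_rot())
for yaw in (t[2],t[2]+np.pi):
  for lx,z in((-.1,.40),(-.15,.165),(0.02,.088)):
    p=R2(t[2])@[lx,0]+t[:2]; print(yaw,lx,kin.inverse_kinematics([*p,z],tool_q(yaw)))
E
```

```text
[ 0.6025  0.0755 -0.582 ] [[ 2.6877 -1.0456]
 [ 0.4794 -0.0272]
 [-2.6317 -0.2603]
 [-0.5354  1.333 ]]
[ 0.5363  0.119  -0.5885] [[ 0.8965  1.1244]
 [ 0.1944 -1.6089]
 [-1.4099  0.0531]
 [ 0.319   0.4315]]
box in tray [-0.0792 -0.    ] -0.006542825877774661
{'intrinsics': array([[348.8019,   0.    , 322.6586],
       [  0.    , 348.8019, 198.8991],
       [  0.    ,   0.    ,   1.    ]]), 'tool_from_camera': array([[ 0.0011,  0.9676,  0.2526,  0.0691],
       [ 1.    , -0.0009, -0.0009, -0.001 ],
       [-0.0006,  0.2526, -0.9676, -0.1627],
       [ 0.    ,  0.    ,  0.    ,  1.    ]])}
[0.     0.9803 0.1976 0.    ]
-0.5819547813388799 -0.1 [ 0.2241  0.1267  1.6204 -0.      1.3945  2.3768]
-0.5819547813388799 -0.15 [ 0.296   0.3269  1.9419 -0.      0.8727  2.4487]
-0.5819547813388799 0.02 [ 0.0847  0.5916  1.7125 -0.      0.8375  2.2375]
2.559637872250913 -0.1 [ 0.2241  0.1267  1.6204 -0.      1.3945 -0.7648]
2.559637872250913 -0.15 [ 0.296   0.3269  1.9419 -0.      0.8727 -0.6928]
2.559637872250913 0.02 [ 0.0847  0.5916  1.7125 -0.      0.8375 -0.9041]
```

```bash
python3 - <<'E'
from station import manip,kin,viewer
from h import *
import cv2
from scipy.spatial.transform import Rotation as R
np.set_printoptions(precision=4,suppress=True)
t=np.array([.6025,.0755,-.582])
p=R2(t[2])@[-.15,-.0]+t[:2]
manip.move_pose([*p,.36],tool_q(t[2]+np.pi)); manip.command_gripper(.3)
x,q=manip.get_tcp_pos(),manip.get_ee_rot()
im=viewer.read_camera("wrist"); cv2.imwrite("pics/w1.png",im[:,:,::-1])
i=viewer.camera_info("wrist"); M=np.eye(4);M[:3,:3]=R.from_quat(np.roll(q,-1)).as_matrix();M[:3,3]=x
T=M@i["tool_from_camera"]; np.savez("w1.npz",K=i["intrinsics"],T=T)
W=lambda L,z:np.c_[L@R2(t[2]).T+t[:2],np.full(len(L),z)]
print(manip.get_time(),x,q); print(proj(W(TR,.08),i["intrinsics"],T)); print(proj(W(BX+[-.0792,0],.185),i["intrinsics"],T))
E
```

```text
4.6583 [0.4772 0.158  0.36  ] [0.     0.2869 0.958  0.    ]
[[349.05   343.3674]
 [267.5472 343.3006]
 [260.5581 189.1027]
 [352.6723 189.1937]]
[[347.869  264.809 ]
 [295.6532 264.7618]
 [294.9261 228.8583]
 [348.6265 228.9091]]
```

View pics/w1.png

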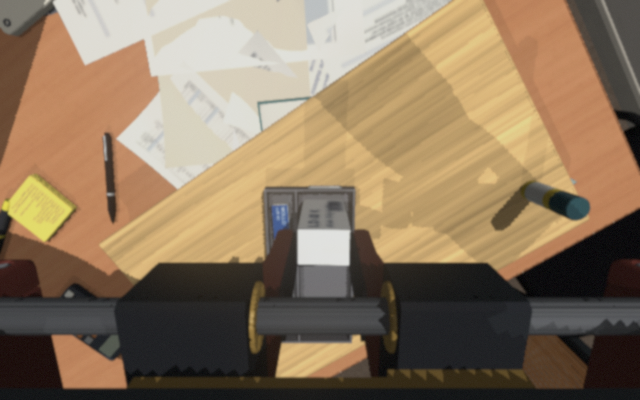

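The wrist view puts the tray's near corners at (263,187) and (355,187), and the carton's top at columns 298–350. That is within about 2 px of my projection, so I'll tip it now.

```bash
python3 - <<'E'
from station import manip,kin,viewer
from h import *
import cv2
np.set_printoptions(precision=4,suppress=True)
t=np.array([.6025,.0755,-.582])
P=lambda lx,z,ly=.0005:[*(R2(t[2])@[lx,ly]+t[:2]),z]
manip.movel(P(-.15,.168),v=.15)
print(manip.get_grip_width(), manip.get_ft_force())
manip.movel(P(-.052,.168),v=.06); print(manip.get_ft_force())
manip.movel(P(-.12,.168),v=.15); manip.wait(.3)
manip.movel(P(-.16,.25),v=.2)
im=viewer.read_camera("top"); cv2.imwrite("pics/t2.png",cv2.resize(im[120:300,190:450,::-1],None,fx=3,fy=3,interpolation=cv2.INTER_CUBIC))
print(manip.get_time(),manip.get_tcp_pos())
E
```

```text
0.29673087404134046 [-0.2538  0.409  -0.0726]
[ 0.2297 -0.496  -0.4745]
9.4333 [0.4688 0.1635 0.249 ]
```

View pics/t2.png

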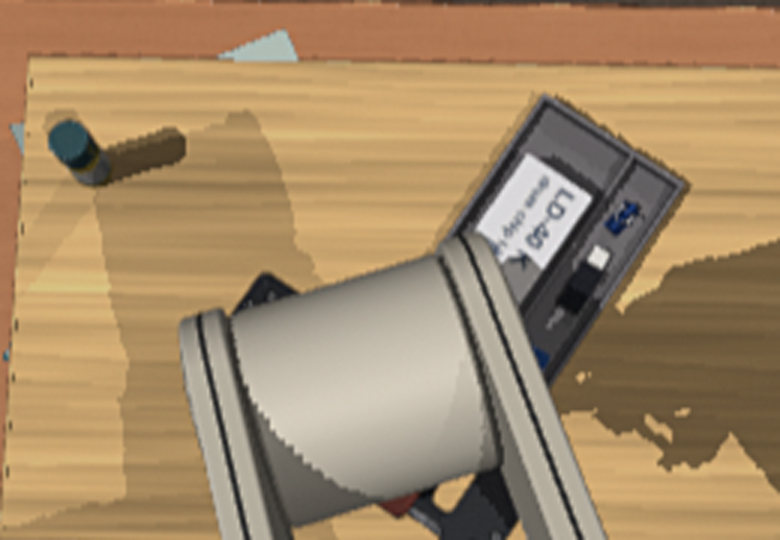

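The carton lies flat on the bay floor. Its leading edge runs from about (528,152) to (594,195) in the crop and is still short of the far wall. Next I push it along the bay.

```bash
python3 - <<'E'
from station import manip,kin,viewer
from h import *
import cv2
np.set_printoptions(precision=4,suppress=True)
t=np.array([.6025,.0755,-.582])
i=viewer.camera_info("top")
w=ray(np.array([[528,152],[594,195]])/3+[190,120],i["intrinsics"],i["T"],.105)[:,:2]
print("lead",(w-t[:2])@R2(t[2]))
P=lambda lx,z,ly=.0005:[*(R2(t[2])@[lx,ly]+t[:2]),z]
loc=lambda:(manip.get_tcp_pos()[:2]-t[:2])@R2(t[2])
manip.movel(P(-.09,.16),v=.2)
print(manip.movel(P(-.09,.087),v=.1,until_force=8),manip.get_tcp_pos()[2])
hit=manip.movel(P(.0,.087),v=.04,until_force=6); print(hit,loc(),manip.get_ft_force(),manip.get_time())
manip.wait(.3); print(manip.get_ft_force(),loc())
E
```

```text
lead [[ 0.0661  0.0255]
 [ 0.0662 -0.0291]]
False 0.08749063339721497
True [-0.0193  0.0002] [-0.7971 -0.1367 -0.3444] 12.625
[-0.8766  1.102  -0.4095] [-0.0199 -0.0001]
```

```bash
python3 - <<'E'
from station import manip,kin,viewer
from h import *
import cv2
t=np.array([.6025,.0755,-.582])
P=lambda lx,z,ly=.0005:[*(R2(t[2])@[lx,ly]+t[:2]),z]
hit=manip.movel(P(.004,.087),v=.03,until_force=10); print(hit,(manip.get_tcp_pos()[:2]-t[:2])@R2(t[2]))
manip.movel(P(-.06,.087),v=.1); manip.movel(P(-.10,.25),v=.2); manip.movel(P(-.2,.3),v=.25)
im=viewer.read_camera("top"); cv2.imwrite("pics/t3.png",cv2.resize(im[120:300,190:450,::-1],None,fx=3,fy=3,interpolation=cv2.INTER_CUBIC))
print(manip.get_time())
E
```

```text
True [-0.01939526 -0.00039873]
15.4083
```

View pics/t3.png

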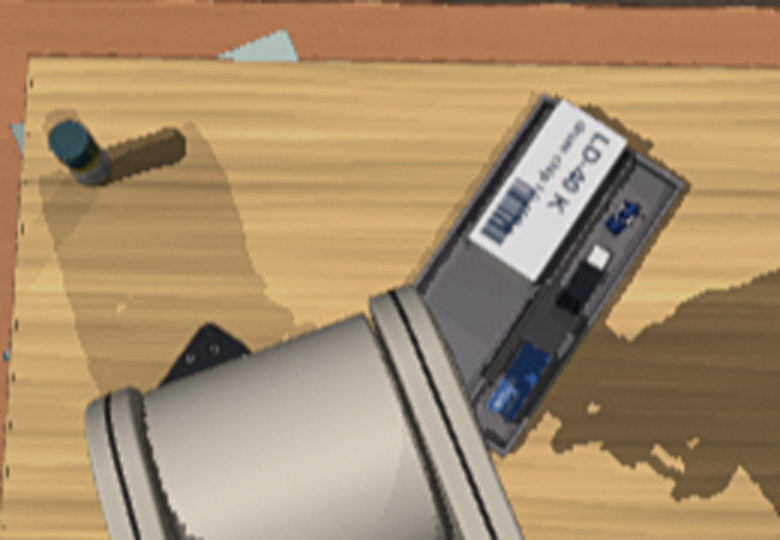

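The carton's leading edge, (563,98) to (628,140), is against the far wall. It stopped at the same place under both the 6 N and the 10 N push, and the other items haven't moved.

```bash
python3 -c "
from station import manip
print(manip.get_qvel()); print(manip.job_done())"
```

```text
[-0.01036931  0.01048829 -0.0033641   0.0008634   0.00490476  0.00368515]
the job is handed in; nothing more can be done
None
```

The carton is tipped flat and pushed flush against the far end wall, the other items are where they were, the arm is clear, and the job is handed in (no verdict was returned).

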